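# Seat the weld coupon and hold the loupe in focus over it

## Task

Slide the weld coupon (plate with a pipe stub) along its cradle, its front edge under the low cover, until it butts firmly against the stop hidden under there, and leave it seated. Then take the hand loupe off its rest and hold it still and level over the pipe stub, lens centred on the stub and at the height of the pointer on the focus gauge, held by the gripper alone with the loupe touching nothing else. Finish while still holding it there; leave the pointer's height and the other tools on the bench as they are.

Things in the scene. Friction and masses are not known exactly. Their poses are not given: they have to be found in the camera images.
- cradle: Fixed aluminium slide-way on the bench, 270 long (x) x 110 wide (y). Origin at bench height on the channel's centre line; the channel runs from x = -150 to +120, its floor 12 mm above the bench, 85 mm wide between rails (10 wide, tops 18 mm above the bench). +x is the way to the stop. The cover's lip is at x = +60.
- cover: Fixed low grey cover over the cradle's far end, 60 long (x) x 104 wide, top 27 and underside 24 mm above the bench. Origin at bench height under its middle; its open lip faces -x, 30 mm from the origin. Only the coupon's plate fits under it. The rigid stop is hidden inside, its face 4 to 18 mm behind the lip, different each time: feel for it.
- coupon: Loose steel coupon, 0.5 to 0.8 kg, in the cradle: plate 110 (x) x 80 (y) x 8 mm, upright pipe stub on its middle, 42 across, top 48 mm above the plate's underside; weld bead 55 across, 8 high round its foot. Origin: centre of the underside, z up; its +x edge meets the stop. Starts 45 to 115 mm short. Push it at the stub with closed fingers, or pinch the stub; sliding takes 3 to 9 N.
- weld (a point): Point on the pipe stub's axis, 12 mm above the coupon's underside (4 mm above the plate's top): the lens is centred over this.
- gauge: Fixed focus gauge on the bench beside the cradle: foot 56 across and 12 high, upright post 10 across, 195 mm high. Origin at the centre of its underside, z up.
- focus_mark (a point): Tip of the pointer, a flat brass blade (4 mm thick) on a collar (22 across, 16 high) on the gauge's post; the tip is 35 mm from the post's axis along the gauge's +y, towards the cradle. Its height, 125 to 175 mm above the bench, marks where the centre of the lens must be. z up.
- pointer (a joint): Height setting of the pointer's stiff collar on the post, 0 to 0.05 m (grows upwards); not to be altered.
- loupe: Loose hand loupe, 0.11 to 0.18 kg, level on its rest. Round lens in a black rim, 74 across, 12 thick; straight handle to -x. Origin: centre of the lens, z along its axis (up). Handle 14 wide (y) x 18 high (z -9 to +9), x = -52 to -152; steel neck 11 wide at x = -34 to -54. Centre of mass near x = -43. Free to grip from above at x = -60 to -105.
- rest: Fixed wooden rest under the loupe, 190 x 80, foot 10 high; a block under the lens (30 long, 40 wide, 64 high) and a forked block (x = -128 to -142, 40 wide, 61 high, cheeks to 73 mm) for the handle's tail. Origin at the underside, right below the lens's centre; same axes as the loupe; lens centre starts 70 mm above the bench.
- hammer: Bystander: hammer lying at the left end. Leave it alone.
- brush: Bystander: brush lying at the right end. Leave it alone.
- tin: Bystander: upright tin, 66 across, 85 high. Leave it alone.
- flange: Bystander: steel ring, 64 across, 14 high, lying near the robot. Leave it alone.
There are look-alikes about, which are no part of the job. Leave any green or pink look-alike of the coupon alone.

How it is judged:
On the way:
1. the coupon is pressed home against the hidden stop while the loupe is still on its rest (contact force between coupon and cover above 2 N and x of coupon_edge in the frame of stop_face above -0.003 m and z of weld in the frame of cradle below 0.028 m and contact force between loupe and rest above 0.3 N), for 0.1 s.
At the end, for the whole second after the job is handed in: Coupon flat in its cradle within 3 mm of the stop; loupe held by the fingers, touching nothing else, still (under 20 mm/s), level within 0.12 rad, right way up, lens centre within 12 mm sideways of the stub's axis and 7 mm of the pointer's height (y of weld in the frame of cradle between -0.006 and 0.006 m and z of weld in the frame of cradle below 0.028 m and angle between coupon's own z axis and vertical below 0.05 rad and x of coupon_edge in the frame of stop_face above -0.003 m and horizontal distance between loupe and weld below 0.012 m and angle between loupe's own z axis and vertical below 0.12 rad and z of loupe in the frame of focus_mark between -0.007 and 0.007 m and linear speed of loupe below 0.02 m/s and contact force between loupe and the fingers above 1 N and contact force between loupe and cradle below 0.1 N and contact force between loupe and coupon below 0.1 N and contact force between loupe and gauge below 0.1 N and contact force between loupe and rest below 0.1 N); the arm keeps its last pose, push and grip.
It fails at once if a bystander was disturbed (moved over 20 mm) (distance of any of hammer, brush, tin, flange from where it was at the start of the episode above 0.02 m).
It fails at once if the pointer's height was altered (over 3 mm) (distance of focus_mark from where it was at the start of the episode above 0.003 m).
It also fails if it takes over 58 s, if anything falls off the work surface, if the arm or the gripper's body presses on something with over 40 N, if the wrist force passes 120 N, or if a joint passes its speed limit or range.

## Robot

A 6-joint arm with a two-finger parallel gripper is mounted at the origin on the work surface. World frame = base frame: x ahead of the robot, y to its left, z up, the work surface at z = 0. Lengths are in m, angles in rad, forces in N, time in s.
With the tool pointing down it reaches from about 0.325 to 0.85 m from the base axis. Payload 15.5 kg.
Tool frame: the origin (TCP) lies at the very end of the fingers, on their centre line; the grasp point (between the pads) lies 19 mm behind it (pinch_z is the distance from the TCP to the grasp point, in m); z points along the fingers, y is the line along which they close (so a half turn about z gives the same grasp; the last joint's range is limited). The gripper opens to 91 mm and grips with 3 to 60 N. Pads are 32 mm wide; open, the fingers measure 118 mm over their backs; the gripper's body (76 mm by 178 mm) begins 60 mm behind the grasp point.
Start: joints at [1.185, 0.494, 1.345, -0, 1.302, -0.096], TCP at [0.179, 0.599, 0.214] pointing down, gripper open.
Joint ranges: [-2.91, 2.91], [-0.82, 2.16], [0.22, 2.67], [-1.22, 4.37], [0.12, 2.79], [-3.08, 3.08]. Speed limits (rad/s): [1.89, 1.89, 2.57, 3.01, 3.01, 3.01].

## Interface

Orientations are given as a rotation vector (axis times angle).
In Python, from rig import * gives the robot as it stands.
- The arm moves only by the shell command python3 -m handwheel 'ROWS' [FORCE]. ROWS is text: rows parted by semicolons, each of 5 numbers parted by spaces: the opening, from 0 (shut) to 1 (fully open), then the shift along the tool's x, y, z in cm, then the turn about the tool's z in degrees. In form: fingers dx dy dz yaw; .... A call has 1 to 8 rows; each row shifts and turns the commanded pose from where the row before left it, along the tool's axes as they then stand; what a row does not reach is not made up. A row lasts 1/10 s, in which the tool goes at most 50 mm and 8.59 degrees, less where a joint would pass 70% of its speed; a pose out of reach is approached as far as the arm can. A call with a gripper value outside its range is refused whole. The fingers move at their own pace and stop on an object; FORCE is the grip in N (left out, the last holds). Time passes only in rows, so rows that do not move let the fingers close. It gives the time, the measured TCP pose, the force, the opening and the grip force at its end, in the units of the state.
- read_state(): the state, without advancing time (a new reading comes with each control period).
- capture(name): name is "scene" or "side" or "wrist"; returns the picture (400x640x3 uint8, red, green, blue); there is no depth.
- camera_params(name): a dict with "fx", "fy", "cx", "cy" (pixels), "D" ([k1, k2, p1, p2, k3] as OpenCV has them; the pictures are not rectified), "R" (3x3) and "t" (3): a world point X has camera coordinates R X + t; the wrist camera has in their place "tool_from_camera" (4x4, takes a point from camera to tool coordinates, whose origin is the TCP and whose axes are the flange's). Camera axes: x right, y down, z forward; pixel columns grow to the right and rows downward; lengths in m; the calibration is good to about 2 mm. A picture is of the moment at which its call begins: read the wrist's pose just before it. camera_params takes no time and is no camera call.
- hand_in(): hands the job in; it is judged then, once.
Trained networks look in the newest picture that a camera, given by its name, has taken for a name from the list of things; names that differ only in an ending like _2 or _b are one class to them, and where a whole thing is asked for, a point or a joint stands for the part that bears it (a point fixed in the world has none). Each returns a list of dicts, best first, with "score" (0 to 1); they miss things now and then, are a little off and sometimes report something else, mostly with a low value. They report only what shows in the picture. A call takes as long as a camera call. They do not tell look-alikes from the thing itself.
- search_frame(target, camera): "point" ([x, y, z] in m, in world coordinates, good to about 4 mm: the middle of the surface that is visible of it).
- regions_of(target, camera): "mask" (400x640 bool, what is visible of it).
- spot_point(target, camera): "point" ([x, y, z] in m, in world coordinates, good to about 4 mm: a listed point, or the origin of a listed thing).
The state is a dict: "time_s": time; "joints": joint angles; "joint_vel": joint speeds; "tau": joint torques, N m; "eef_pos": TCP position; "tool_rot": TCP orientation; "force": force on the tool from outside, world axes, zero at the start; "moment": the same for the moment, N m; "grip_width": finger opening in m; "gripper_force": force on a finger pad.
Only numpy, scipy, OpenCV 4.12 (cv2) and the standard library are available. Lean on these libraries where they do the work, as an engineer would, in place of code of your own. Each camera call takes 0.05 s, during which the arm holds its last target. There are 200 camera calls.

## Working session

There is one attempt and no reset: what is moved stays moved. The work goes in short steps, Python scripts to look and compute and a shell command to move; the robot and the scene stay as the last step left them, time stands still between calls to the robot, and variables do not carry over. Pictures are saved under pics/ and viewed, at most 10 in all, crops included, and the job is handed in when it is done.

```bash
mkdir -p pics; python3 - <<'E'
from rig import *
import cv2
s=read_state();print({k:s[k] for k in('time_s','eef_pos','tool_rot','force','grip_width')})
for c in('scene','side'):
    im=capture(c);cv2.imwrite(f'pics/{c}0.png',im[:,:,::-1])
    for t in('cradle','cover','coupon','weld','gauge','focus_mark','loupe','rest','tin','flange'):
        print(c,t,[(round(d['score'],2),[round(float(x),3) for x in d['point']]) for d in spot_point(t,c)][:4])
E
```

```text
{'time_s': 0.0, 'eef_pos': array([0.17847311, 0.59859243, 0.21335283]), 'tool_rot': array([-4.53597887e-01, -3.10841502e+00,  1.81310340e-03]), 'force': array([-0.05064296,  0.06973668,  0.33050707]), 'grip_width': 0.09147906546405539}
scene cradle [(0.61, [0.615, 0.162, -0.002])]
scene cover [(0.58, [0.7, 0.175, 0.002]), (0.24, [0.544, 0.436, -0.002])]
scene coupon [(0.95, [0.562, 0.149, 0.009]), (0.92, [0.337, 0.225, 0.0]), (0.56, [0.781, 0.324, -0.001])]
scene weld [(0.62, [0.338, 0.224, 0.013]), (0.57, [0.564, 0.146, 0.021]), (0.37, [0.673, 0.076, 0.125])]
scene gauge [(0.89, [0.677, 0.043, 0.001])]
scene focus_mark [(0.56, [0.673, 0.077, 0.128]), (0.45, [0.542, 0.435, -0.001])]
scene loupe [(0.6, [0.614, -0.141, 0.072])]
scene rest [(0.67, [0.615, -0.146, -0.001])]
scene tin [(0.78, [0.819, -0.004, 0.003])]
scene flange [(0.61, [0.391, -0.009, 0.004])]
side cradle [(0.89, [0.611, 0.158, -0.002])]
side cover [(0.75, [0.7, 0.171, 0.002])]
side coupon [(0.89, [0.563, 0.153, 0.012]), (0.68, [0.78, 0.327, -0.002]), (0.6, [0.339, 0.22, -0.002])]
side weld [(0.79, [0.785, 0.321, 0.009]), (0.72, [0.339, 0.221, 0.008]), (0.71, [0.678, 0.039, 0.003]), (0.58, [0.56, 0.151, 0.024])]
side gauge [(0.8, [0.682, 0.041, 0.003]), (0.18, [0.548, 0.439, 0.002])]
side focus_mark [(0.48, [0.673, 0.075, 0.128])]
side loupe [(0.69, [0.614, -0.143, 0.07])]
side rest [(0.58, [0.613, -0.148, -0.005])]
side tin [(0.68, [0.817, 0.002, -0.005]), (0.25, [0.615, 0.158, -0.001])]
side flange [(0.52, [0.391, -0.009, 0.001])]
```

View pics/scene0.png

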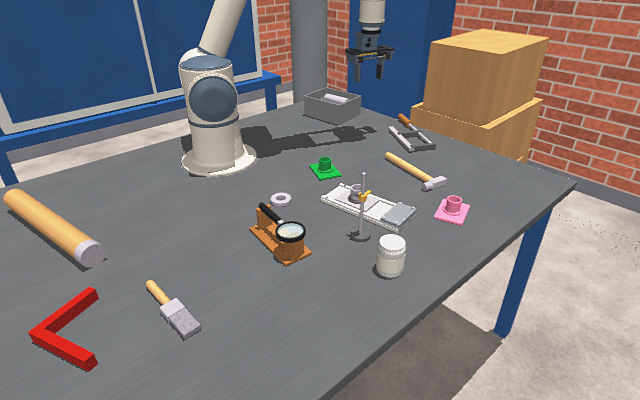

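View pics/side0.png

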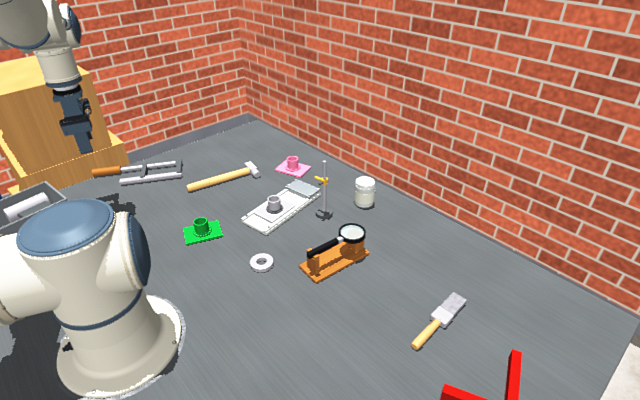

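The scene view shows the real coupon's stub at (357,192) in the white cradle, with the green and pink decoys apart. The loupe is at (290,232) and the gauge at (362,205). Both networks agree on the poses, so I'll move over the cradle and look with the wrist camera.

```bash
cat > h.py <<'E'
from rig import *
import numpy as np, cv2
from scipy.spatial.transform import Rotation as R
def to(x,y,z,yaw):
    "yaw = world heading (deg) wanted for tool x; prints shift in tool axes (cm) before turning, and turn about tool z"
    s=read_state();M=R.from_rotvec(s['tool_rot']).as_matrix()
    d=M.T@(np.array([x,y,z])-s['eef_pos'])*100
    cur=np.degrees(np.arctan2(M[1,0],M[0,0]));t=-((yaw-cur+180)%360-180)
    print('pos',s['eef_pos'].round(4),'xhead',round(cur,1),'tool cm',d.round(2),'turn',round(t,1),'F',s['force'].round(1),'t',s['time_s'],'j6',s['joints'][5].round(2))
def look(names,pic=None,c='wrist'):
    im=capture(c)
    if pic: cv2.imwrite(f'pics/{pic}.png',im[:,:,::-1])
    for t in names: print(t,[(round(d['score'],2),[round(float(x),3) for x in d['point']]) for d in spot_point(t,c)][:3])
E
python3 -c "
from h import *
to(.50,.14,.25,188.5)
print(camera_params('wrist')['tool_from_camera'].round(3))"
```

```text
pos [0.1786 0.5989 0.2139] xhead 163.4 tool cm [-43.91 -34.8   -3.61] turn -25.1 F [-0.8  0.6 -0.3] t 1.1 j6 -0.1
[[ 0.001 -0.962 -0.274  0.077]
 [ 1.     0.001  0.    -0.001]
 [-0.    -0.274  0.962 -0.171]
 [ 0.     0.     0.     1.   ]]
```

```bash
r="";python3 -m handwheel '0 -3.14 -2.49 -.26 0;0 -3.14 -2.49 -.26 0;0 -3.14 -2.49 -.26 0;0 -3.14 -2.49 -.26 0;0 -3.14 -2.49 -.26 0;0 -3.14 -2.49 -.26 0;0 -3.14 -2.49 -.26 0;0 -3.14 -2.49 -.26 0'; python3 -m handwheel '0 -3.14 -2.49 -.26 0;0 -3.14 -2.49 -.26 0;0 -3.14 -2.49 -.26 0;0 -3.14 -2.49 -.26 0;0 -3.14 -2.49 -.26 0;0 -3.14 -2.49 -.26 0'
python3 -m handwheel '0 0 0 0 -8.4;0 0 0 0 -8.4;0 0 0 0 -8.3;0 0 0 0 0'
python3 -c "
from h import *
look(['cradle','cover','coupon','weld','focus_mark','gauge'],'w1')
to(.50,.14,.25,188.5)"
```

```text
time_s: 1.9
eef_pos: [0.3631, 0.3349, 0.235]
tool_rot: [0.453, 3.108, 0.001]
force: [1.0, -0.5, -0.4]
grip_width: 0.0301
gripper_force: 0.0
time_s: 2.5
eef_pos: [0.501, 0.1377, 0.2506]
tool_rot: [0.454, 3.108, 0.0]
force: [1.3, -0.0, -0.1]
grip_width: 0.0004
gripper_force: 0.0
time_s: 2.9
eef_pos: [0.5003, 0.1391, 0.2504]
tool_rot: [-0.237, 3.133, 0.0]
force: [1.0, 0.5, -0.0]
grip_width: 0.0002
gripper_force: 0.0
cradle []
cover []
coupon [(0.72, [0.341, 0.217, -0.001]), (0.68, [0.558, 0.149, 0.011])]
weld [(0.76, [0.34, 0.223, 0.01]), (0.55, [0.561, 0.154, 0.023]), (0.54, [0.558, 0.148, 0.011])]
focus_mark []
gauge []
pos [0.5002 0.1393 0.2503] xhead -171.6 tool cm [0.01 0.07 0.03] turn -0.1 F [ 0.  -0.1  0.4] t 3.25 j6 -1.56
```

View pics/w1.png

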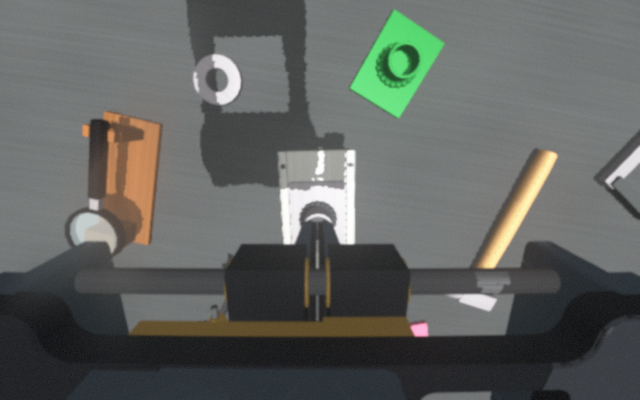

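```bash
python3 -m handwheel '0 0.2 0.2 4 -.4;0 0 0 4 0;0 0 0 4 0;0 0 0 4 0;0 0 0 3 0;0 0 0 2.2 0;0 0 0 0 0'; python3 -c "
from h import *
to(.50,.14,.037,188.8)
look(['weld'],None,'side');look(['weld'],None,'scene')"
```

```text
time_s: 3.95
eef_pos: [0.4964, 0.1407, 0.0361]
tool_rot: [0.242, -3.128, 0.001]
force: [-0.2, 0.4, -0.5]
grip_width: 0.0004
gripper_force: 0.0
pos [0.4964 0.1407 0.0361] xhead -171.2 tool cm [-0.34 -0.13 -0.1 ] turn 0.0 F [-0.2  0.4 -0.5] t 3.95 j6 -1.56
weld [(0.94, [0.786, 0.324, 0.012]), (0.77, [0.559, 0.151, 0.026]), (0.68, [0.339, 0.225, 0.012])]
weld [(0.83, [0.562, 0.149, 0.02]), (0.64, [0.782, 0.327, 0.015])]
```

```bash
python3 -m handwheel '0 -1 0 0 0;0 -.8 0 0 0;0 -.8 0 0 0;0 -.8 0 0 0;0 -.8 0 0 0'; python3 -m handwheel '0 -.8 0 0 0;0 -.8 0 0 0;0 -.8 0 0 0;0 -.8 0 0 0';python3 -m handwheel '0 0 0 0 0'
```

```text
time_s: 4.65
eef_pos: [0.5393, 0.1474, 0.0383]
tool_rot: [0.243, -3.13, 0.0]
force: [-6.0, -0.7, 4.1]
grip_width: 0.0006
gripper_force: 2.9
time_s: 5.05
eef_pos: [0.5709, 0.1524, 0.0383]
tool_rot: [0.243, -3.13, 0.0]
force: [-6.0, -1.6, 4.0]
grip_width: 0.0004
gripper_force: 2.9
time_s: 5.15
eef_pos: [0.5723, 0.1525, 0.0383]
tool_rot: [-0.243, 3.131, 0.0]
force: [-0.2, 0.4, 0.6]
grip_width: 0.0005
gripper_force: 0.0
```

```bash
for i in 1; do python3 -m handwheel '0 -.4 0 0 0;0 -.4 0 0 0'; python3 -m handwheel '0 -.3 0 0 0';  python3 -m handwheel '0 -.3 0 0 0'; done
```

```text
time_s: 5.35
eef_pos: [0.5782, 0.1535, 0.0382]
tool_rot: [0.243, -3.13, 0.0]
force: [-5.9, -0.8, 3.0]
grip_width: 0.0004
gripper_force: 2.5
time_s: 5.45
eef_pos: [0.5815, 0.154, 0.0382]
tool_rot: [0.244, -3.131, 0.0]
force: [-5.2, -0.7, 1.5]
grip_width: 0.0003
gripper_force: 2.4
time_s: 5.55
eef_pos: [0.5846, 0.1545, 0.0382]
tool_rot: [0.244, -3.131, 0.0]
force: [-3.7, -0.0, -0.6]
grip_width: 0.0004
gripper_force: 2.1
```

```bash
python3 -m handwheel '0 -.3 0 0 0'; python3 -m handwheel '0 -.3 0 0 0';  python3 -m handwheel '0 -.3 0 0 0';  python3 -m handwheel '0 -.3 0 0 0'
```

```text
time_s: 5.65
eef_pos: [0.5878, 0.155, 0.0382]
tool_rot: [0.244, -3.132, 0.0]
force: [-3.3, 0.5, -0.3]
grip_width: 0.0004
gripper_force: 1.8
time_s: 5.75
eef_pos: [0.591, 0.1555, 0.0382]
tool_rot: [0.244, -3.132, 0.0]
force: [-2.6, -0.5, -1.0]
grip_width: 0.0003
gripper_force: 1.7
time_s: 5.85
eef_pos: [0.5926, 0.1556, 0.0381]
tool_rot: [0.244, -3.129, 0.001]
force: [-20.6, -3.5, 13.3]
grip_width: 0.0004
gripper_force: 10.4
time_s: 5.95
eef_pos: [0.5927, 0.1556, 0.0378]
tool_rot: [0.243, -3.124, 0.001]
force: [-34.2, -7.7, 26.4]
grip_width: 0.0002
gripper_force: 18.4
```

Force jumped to 34 N and the coupon stopped moving, so it has reached the stop. I'll hold briefly, then back off.

```bash
python3 -m handwheel '0 .1 0 0 0;0 0 0 0 0;0 0 0 0 0'; python3 -m handwheel '0 .4 0 0 0;0 2 0 0 0;0 3 0 0 0;0 3 0 -3 0;0 0 0 -5 0;0 0 0 -5 0;0 0 0 -5 0;0 0 0 0 0'
python3 -c "
from h import *
look(['coupon','weld','loupe','focus_mark','gauge','cover','cradle'],'w2','scene')
look(['coupon','weld','loupe','focus_mark','gauge','cover','cradle'],'s2','side')
im=cv2.imread('pics/w2.png')[150:270,230:430];cv2.imwrite('pics/w2c.png',cv2.resize(im,(800,480),interpolation=2))
im=capture('wrist');cv2.imwrite('pics/w3.png',im[:,:,::-1])
for k in ('loupe','rest'):print(k,[(d['score'],np.array(d['point']).round(3)) for d in spot_point(k,'wrist')])
for d in search_frame('loupe','scene'):print('sf',d['score'],d['point'])
to(.55,-.15,.2,180)"
```

```text
time_s: 6.25
eef_pos: [0.5927, 0.1556, 0.0378]
tool_rot: [0.243, -3.126, 0.001]
force: [-18.5, -5.4, 11.1]
grip_width: -0.0
gripper_force: 9.8
time_s: 7.05
eef_pos: [0.5168, 0.1439, 0.2252]
tool_rot: [-0.243, 3.12, 0.002]
force: [0.5, 0.2, -0.8]
grip_width: 0.0004
gripper_force: 0.0
coupon [(0.96, [0.777, 0.323, 0.002]), (0.76, [0.631, 0.16, 0.009]), (0.7, [0.333, 0.223, -0.002])]
weld [(0.86, [0.633, 0.159, 0.021]), (0.77, [0.779, 0.327, 0.016]), (0.65, [0.339, 0.219, 0.017])]
loupe [(0.77, [0.612, -0.145, 0.076])]
focus_mark [(0.62, [0.672, 0.076, 0.129])]
gauge [(0.62, [0.678, 0.042, 0.0])]
cover [(0.87, [0.698, 0.175, 0.0]), (0.43, [0.393, -0.01, 0.0])]
cradle [(0.77, [0.613, 0.162, 0.001]), (0.61, [0.614, -0.145, 0.074]), (0.43, [0.542, 0.436, 0.001])]
coupon [(0.94, [0.632, 0.164, 0.014]), (0.93, [0.336, 0.22, -0.003]), (0.66, [0.781, 0.324, -0.001])]
weld [(0.81, [0.627, 0.16, 0.026]), (0.76, [0.338, 0.222, 0.015]), (0.75, [0.782, 0.323, 0.009])]
loupe [(0.62, [0.615, -0.145, 0.068])]
focus_mark [(0.56, [0.677, 0.075, 0.126])]
gauge [(0.83, [0.679, 0.04, -0.0])]
cover [(0.72, [0.699, 0.172, 0.003])]
cradle [(0.66, [0.612, 0.159, -0.005])]
loupe [(0.6, array([ 0.611, -0.142,  0.071]))]
rest [(0.67, array([ 0.613, -0.148,  0.002]))]
sf 0.91 [0.6031, -0.1412, 0.0756]
pos [0.5128 0.1432 0.2183] xhead -171.1 tool cm [  0.86 -29.55   1.83] turn 8.9 F [ 0.2 -0.2  0.5] t 8.05 j6 -1.57
```

View pics/w2c.png

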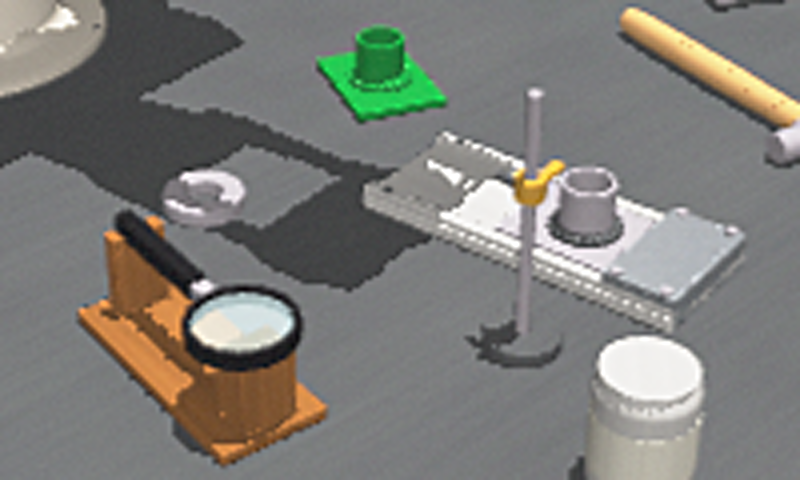

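Coupon's +x edge is under the cover and the stub sits close to the lip, at about (590,205) in the crop. The loupe is still on its rest. I'll go above the loupe next.

```bash
python3 -m handwheel '0.4 -.4 -4.9 -.5 0;.4 -.4 -4.9 -.5 0;.4 -.4 -4.9 -.5 0;.4 -.4 -4.9 -.5 0;.4 -.4 -4.9 -.5 0;.4 0 -4.9 0 0;.4 0 0 0 0;.4 0 0 0 0'
cat > ax.py <<'E'
from h import *
s=read_state();look(['loupe','rest'],'w4')
m=regions_of('loupe','wrist');print([d['score'] for d in m])
p=camera_params('wrist');K=np.array([[p['fx'],0,p['cx']],[0,p['fy'],p['cy']],[0,0,1]]);T=p['tool_from_camera']
M=R.from_rotvec(s['tool_rot']).as_matrix();Rc=M@T[:3,:3];c=M@T[:3,3]+s['eef_pos']
v,u=np.nonzero(m[0]['mask'])
q=cv2.undistortPoints(np.stack([u,v],1).astype(float)[:,None],K,np.array(p['D']))[:,0]
d=np.c_[q,np.ones(len(q))]@Rc.T;P=c+d*((.079-c[2])/d[:,2])[:,None]
L=np.array([.613,-.144]);r=np.linalg.norm(P[:,:2]-L,axis=1);print('dist range',r.min(),r.max())
h=P[(r>.06)][:,:2];cc=h.mean(0);w=np.linalg.svd(h-cc,full_matrices=False)[2][0];w*=np.sign(w[0])
print('handle mean',cc,'r',np.linalg.norm(cc-L),'heading',np.degrees(np.arctan2(w[1],w[0])))
print('width',np.ptp((h-cc)@np.array([-w[1],w[0]])))
g=cc+w*((L-cc)@w-.077);print('grasp',g);to(g[0],g[1],.053,180+np.degrees(np.arctan2(w[1],w[0])))
E
python3 ax.py
```

```text
time_s: 8.85
eef_pos: [0.5779, -0.145, 0.243]
tool_rot: [0.24, -3.132, -0.001]
force: [-0.1, 0.3, 0.3]
grip_width: 0.0363
gripper_force: 0.0
loupe [(0.92, [0.61, -0.142, 0.074])]
rest []
[0.58]
dist range 0.0005723967628802981 0.15204275636403752
handle mean [ 0.50614534 -0.13578357] r 0.10717008865336806 heading -5.957188015239087
width 0.01482783230737978
grasp [ 0.53611299 -0.13891066]
pos [ 0.5779 -0.1428  0.2434] xhead -171.0 tool cm [ 4.06  1.04 19.04] turn 14.9 F [ 0.3 -0.3  0.3] t 9.05 j6 -2.07
```

View pics/w4.png

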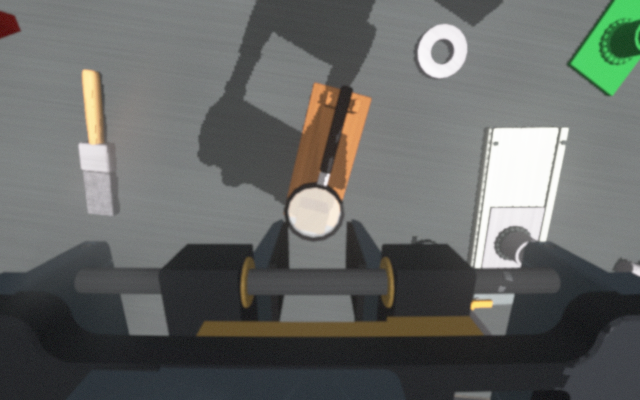

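The loupe handle runs from (347,90) to (325,180), about 15° off the tool axis, which matches the fitted heading of -6°.

```bash
python3 -m handwheel '.5 2.06 .54 0 0;.5 2 .5 0 0;.5 0 0 4.5 7.5;.5 0 0 4.5 7.4;.5 0 0 0 0;.5 0 0 0 0';  python3 -c "
from h import *
look(['loupe'],'w5'); to(.536,-.139,.053,174)"
```

```text
time_s: 9.65
eef_pos: [0.5364, -0.1394, 0.1541]
tool_rot: [-0.157, -3.137, -0.0]
force: [0.6, 0.1, 1.6]
grip_width: 0.0455
gripper_force: 0.0
loupe [(0.83, [0.61, -0.147, 0.073])]
pos [ 0.5376 -0.1401  0.1555] xhead 174.2 tool cm [ 0.2   0.1  10.25] turn 0.2 F [ 1.  -0.7  0.3] t 9.75 j6 -1.83
```

View pics/w5.png

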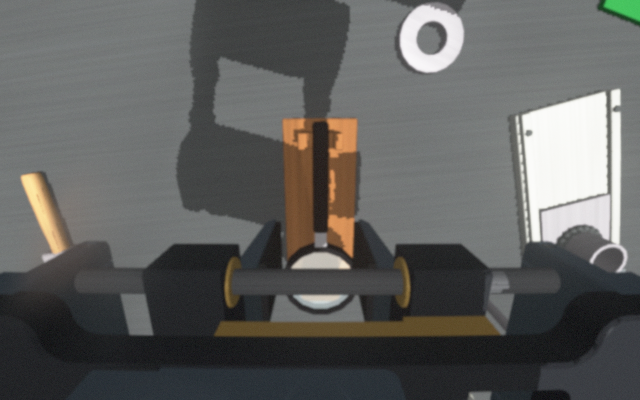

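The handle is vertical and centred between the fingers at column 320. I'll descend and grip.

```bash
python3 -m handwheel '.5 .1 0 3 0;.5 0 0 3 0;.5 0 0 2.5 0;.5 0 0 1.7 0;.5 0 0 0 0' 45 ; python3 -m handwheel '0 0 0 0 0;0 0 0 0 0;0 0 0 0 0;0 0 0 0 0' 45
```

```text
time_s: 10.25
eef_pos: [0.5355, -0.14, 0.0513]
tool_rot: [-0.161, -3.137, -0.0]
force: [0.3, -0.1, 0.9]
grip_width: 0.0456
gripper_force: 0.0
time_s: 10.65
eef_pos: [0.5358, -0.1401, 0.0522]
tool_rot: [0.164, 3.136, -0.001]
force: [1.4, 0.8, 0.0]
grip_width: 0.0162
gripper_force: 0.4
```

```bash
python3 -m handwheel '0 0 0 0 0;0 0 0 0 0'; python3 -m handwheel '0 0 0 -1 0;0 0 0 -2 0;0 0 0 -3 0;0 0 0 -4 0;0 0 0 -4 0;0 0 0 0 0;0 0 0 0 0'
python3 -c "
from h import *
look(['loupe'],'w6')
look(['loupe','focus_mark'],None,'side');look(['loupe','focus_mark'],None,'scene')
c=capture('scene');s=capture('side');cv2.imwrite('pics/hold.png',np.vstack([cv2.resize(c[110:260,220:460],(720,300)),cv2.resize(s[130:280,220:460],(720,300))])[:,:,::-1])
to(.554,.157,.19,188)"
```

```text
time_s: 10.85
eef_pos: [0.5357, -0.1401, 0.052]
tool_rot: [0.165, 3.136, -0.0]
force: [-2.2, 0.6, 9.2]
grip_width: 0.0138
gripper_force: 45.0
time_s: 11.55
eef_pos: [0.5355, -0.1401, 0.1923]
tool_rot: [0.164, 3.136, -0.001]
force: [-0.4, -0.7, -2.3]
grip_width: 0.0139
gripper_force: 44.9
loupe []
loupe [(0.82, [0.61, -0.148, 0.205])]
focus_mark []
loupe [(0.7, [0.612, -0.148, 0.21]), (0.18, [0.63, 0.161, 0.007])]
focus_mark [(0.58, [0.672, 0.081, 0.127]), (0.42, [0.542, 0.433, 0.002])]
pos [ 0.5352 -0.14    0.1909] xhead 174.0 tool cm [ 1.23 29.73  0.1 ] turn -14.0 F [-0.   0.2 -1.3] t 12.05 j6 -1.83
```

View pics/hold.png

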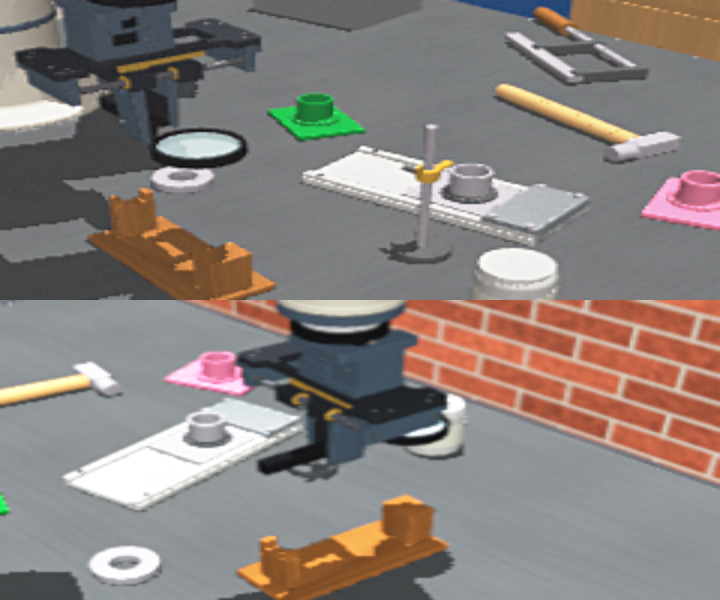

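```bash
python3 -m handwheel '0 2 0 0 0;0 3 1 0 0;0 1 3 0 0;0 0 4 0 0;0 0 4 0 0;0 0 4 0 0;0 0 4 0 0;0 0 4 0 0'; python3 -m handwheel '0 0 4 0 0;0 0 2 0 0;0 -1.6 .9 0 0;0 -2 0 0 0;0 -1 0 0 0;0 0 0 0 0;0 0 0 0 0'
cat > chk.py <<'E'
from h import *
import sys
for c in('side','scene'):
  for i in range(2): look(['loupe','weld','focus_mark'],None,c)
c=capture('scene');s=capture('side');cv2.imwrite('pics/%s.png'%sys.argv[1],np.vstack([cv2.resize(c[130:230,280:440],(480,300),interpolation=2),cv2.resize(s[130:230,220:380],(480,300),interpolation=2)])[:,:,::-1])
to(.554,.169,.11,174)
E
python3 chk.py c1
```

```text
time_s: 12.85
eef_pos: [0.5007, 0.1066, 0.1914]
tool_rot: [0.165, 3.137, 0.0]
force: [0.6, -0.6, -1.4]
grip_width: 0.014
gripper_force: 44.9
time_s: 13.55
eef_pos: [0.553, 0.1684, 0.191]
tool_rot: [-0.165, -3.136, 0.0]
force: [0.4, 0.4, -1.2]
grip_width: 0.0136
gripper_force: 44.9
loupe [(0.7, [0.628, 0.163, 0.209])]
weld [(0.8, [0.781, 0.326, 0.01]), (0.73, [0.626, 0.159, 0.024]), (0.57, [0.34, 0.221, 0.014])]
focus_mark [(0.49, [0.675, 0.076, 0.129])]
loupe [(0.61, [0.629, 0.165, 0.207])]
weld [(0.94, [0.625, 0.16, 0.025]), (0.85, [0.784, 0.324, 0.009]), (0.84, [0.337, 0.223, 0.012])]
focus_mark [(0.59, [0.674, 0.075, 0.129])]
loupe [(0.66, [0.629, 0.162, 0.211])]
weld [(0.76, [0.779, 0.326, 0.015]), (0.69, [0.631, 0.157, 0.022]), (0.63, [0.336, 0.223, 0.015])]
focus_mark [(0.5, [0.676, 0.078, 0.128])]
loupe [(0.68, [0.677, 0.042, 0.002]), (0.67, [0.633, 0.159, 0.213]), (0.45, [0.628, 0.163, 0.006])]
weld [(0.95, [0.632, 0.16, 0.02]), (0.65, [0.779, 0.328, 0.017]), (0.59, [0.336, 0.221, 0.014])]
focus_mark [(0.56, [0.673, 0.079, 0.127]), (0.4, [0.678, 0.043, 0.002])]
pos [0.5537 0.1688 0.1913] xhead 174.0 tool cm [-0.03  0.03  8.13] turn -0.0 F [ 0.   0.  -1.6] t 14.45 j6 -1.27
```

```bash
python3 -m handwheel '0 0 0 1.5 0;0 0 0 2 0;0 0 0 2 0;0 0 0 1.7 0;0 0 0 1 0;0 0 0 0 0;0 0 0 0 0;0 0 0 0 0'; python3 chk.py c2
```

```text
time_s: 15.25
eef_pos: [0.5543, 0.1689, 0.1102]
tool_rot: [0.164, 3.136, 0.001]
force: [0.1, 0.1, -1.7]
grip_width: 0.0139
gripper_force: 44.9
loupe [(0.9, [0.633, 0.164, 0.126])]
weld [(0.97, [0.338, 0.223, 0.013])]
focus_mark [(0.6, [0.675, 0.075, 0.128])]
loupe [(0.58, [0.632, 0.163, 0.128])]
weld [(0.98, [0.339, 0.222, 0.013]), (0.61, [0.625, 0.161, 0.025]), (0.44, [0.782, 0.322, 0.011])]
focus_mark [(0.45, [0.676, 0.074, 0.129])]
loupe [(0.82, [0.63, 0.162, 0.13]), (0.67, [0.612, 0.162, 0.003])]
weld [(0.97, [0.782, 0.329, 0.014]), (0.71, [0.34, 0.224, 0.015]), (0.67, [0.632, 0.159, 0.018])]
focus_mark [(0.57, [0.674, 0.077, 0.125])]
loupe [(0.75, [0.631, 0.159, 0.13])]
weld [(0.77, [0.783, 0.327, 0.014]), (0.72, [0.634, 0.154, 0.022]), (0.66, [0.337, 0.222, 0.014])]
focus_mark [(0.58, [0.673, 0.079, 0.125])]
pos [0.5537 0.1688 0.1093] xhead 174.0 tool cm [-0.03  0.03 -0.07] turn -0.0 F [ 0.2 -0.5 -1.5] t 16.15 j6 -1.27
```

View pics/c2.png

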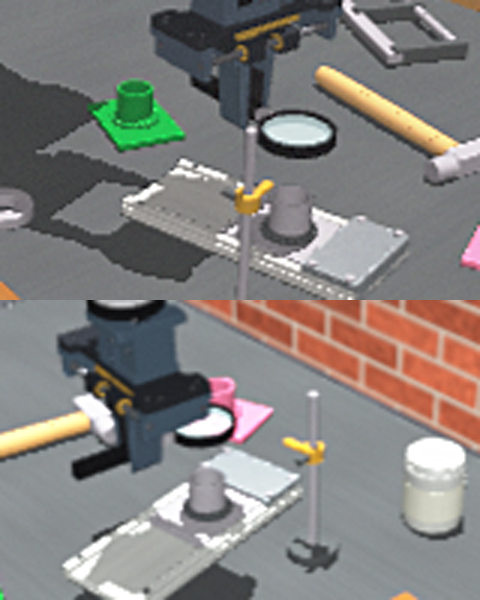

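The lens is level above the stub at the pointer's height, clear of the gauge and everything else, and the coupon is seated. All numbers agree within a few mm.

```bash
python3 -c "
from rig import *
print(hand_in())"
```

```text
the job is handed in; nothing more can be done
None
```

The coupon is pushed against the hidden stop, and the gripper is holding the loupe level over the stub at about 0.128 m, the pointer's height; the job was handed in at about 16 s, and no verdict came back.

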